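# Spot-check the hot valve with an infrared thermometer

### The arm

A 6-joint arm with a two-finger parallel gripper is mounted at the origin on the work surface. World frame = base frame: x ahead of the robot, y to its left, z up, the work surface at z = 0. Lengths are in m, angles in rad, forces in N, time in s.
With the tool pointing down it reaches from about 0.425 to 0.95 m from the base axis. Payload 3.5 kg.
Tool frame: the origin (TCP) lies between the finger pads; the fingertips stand 19 mm ahead of it and the grasp point (between the pads) is the TCP; z points along the fingers, y is the line along which they close (so a half turn about z gives the same grasp; the last joint's range is limited). The gripper opens to 85 mm and grips with 20 to 120 N. Pads are 22 mm wide; open, the fingers measure 114 mm over their backs; the gripper's body (76 mm by 85 mm) begins 54 mm behind the grasp point. The pads swing forward as they close: fully open they stand 13 mm farther back than shut.
Start: joints at [1.087, 0.286, 1.577, -0, 1.279, -0.15], TCP at [0.221, 0.638, 0.25] pointing down, gripper open.
Joint ranges: [-2.77, 2.77], [-0.9, 2.22], [0.21, 2.48], [-1.53, 4.67], [0.24, 2.81], [-2.84, 2.84]. Speed limits (rad/s): [2.79, 2.79, 3.14, 3.14, 3.14, 3.14].

### API

Orientations are given as a unit quaternion [x, y, z, w].
In Python, from plant import monitor, eyes, ctrl gives the robot as it stands.
- The arm moves only by the shell command python3 -m handwheel 'ROWS' [FORCE]. ROWS is JSON, a list of rows, each a list of 7 numbers: the shift along the tool's x, y, z in units of 40 cm (1.0 is 40 cm), then the turn, a rotation vector about the tool's x, y, z in units of pi rad (1.0 is pi rad), then the opening, from -1 (shut) to 1 (fully open). A call has 1 to 12 rows; each row is the pose to reach, as a shift and turn from the pose commanded when the call began, along the tool's axes at that moment, turning the shorter way round; what a row does not reach only later rows make up. A row lasts 1/8 s, in which the tool goes at most 62.5 mm and 10.7 degrees, less where a joint would pass 70% of its speed; a pose out of reach is approached as far as the arm can. A call with a number of a shift or a turn outside -1 to 1 is refused whole. A call with a gripper value outside its range is refused whole. The fingers move at their own pace and stop on an object; FORCE is the grip in N (left out, the last holds). Time passes only in rows, so rows that repeat a pose let the fingers close. It gives the time, the measured TCP pose, the force, the opening and the grip force at its end, in the units of the state.
- monitor.get_state(): the state, without advancing time (a new reading comes with each control period).
- eyes.read_camera(name): name is "scene" or "top" or "wrist"; returns the picture (384x512x3 uint8, red, green, blue); there is no depth.
- eyes.camera_params(name): a dict with "K" (3x3 intrinsics, pixels), "k1" (the pictures are not rectified: a ray, as slopes to the right and down, at radius r is drawn at 1 + k1 r^2 times it, then the intrinsics apply), "R" (3x3) and "t" (3): a world point X has camera coordinates R X + t. Camera axes: x right, y down, z forward; pixel columns grow to the right and rows downward; lengths in m; the calibration is good to about 2 mm. A picture is of the moment at which its call begins: read the wrist's pose just before it. camera_params takes no time and is no camera call; for the wrist camera it gives the pose at the moment of the call.
- ctrl.sign_off(): hands the job in; it is judged then, once.
The state is a dict: "time": time; "qpos": joint angles; "dq": joint speeds; "joint_efforts": joint torques, N m; "eef_pos": TCP position; "tcp_rot": TCP orientation; "contact_force": force on the tool from outside, world axes, zero at the start; "wrist_torque": the same for the moment, N m; "opening": opening from 0.0 (shut) to 1.0 (fully open); "finger_force": force on a finger pad.
Only numpy, scipy, OpenCV 4.12 (cv2) and the standard library are available. Lean on these libraries where they do the work, as an engineer would, in place of code of your own. Each camera call takes 0.05 s, during which the arm holds its last target. There are 200 camera calls.

### The job

Move the black pump bottle that stands in front of the red-ringed hot valve onto the round wooden tray, standing fully on it. Then pick up the infrared thermometer, aim it square on at the black spot inside the red ring from 6 to 12 cm away without touching the valve, hold it steady there for two seconds, and stand it back upright, fully on its grey dock. Leave everything else where it is and tip nothing over.

Things in the scene. Friction and masses are not known exactly. Their poses are not given: they have to be found in the camera images.
- bottle: black pump bottle with a cream label band, standing in front of the hot valve: round body 54 across up to 104 high, then a shoulder and a pump head (30 x 16) whose top is 142 high; 0.2 to 0.4 kg. Origin at the centre of its underside, z up
- tray: fixed round light-wood tray, 140 across, flat top 12 above the work surface. Origin on the work surface under its centre
- thermometer: infrared spot thermometer standing upright on its grey dock: black round sensor hood below, 52 across and 45 high; yellow handle above it from 45 to 130, a box 40 (own x) by 30 (own y); black display cap 32 x 22 up to 140. Origin at the centre of its underside, z up. It measures along its own -z, straight out of the underside; about 0.18 kg
- lens (a point): the lens of the thermometer: centre of its underside, same axes as the thermometer; the line of sight runs along its -z
- dock: fixed grey round dock, 110 across, flat top 12 above the work surface, with a black disc 60 across marking the middle. Origin on the work surface under its centre
- hot_valve: fixed brushed-brass deck valve, about 85 x 80 x 85 (plus a stem and a red hand knob reaching 85 behind the origin along its +x, under 55 high); its top is a face sloped at 30 degrees that looks up and towards its own -x (roughly towards the robot), with a red ring 50 across round a matt black measuring spot. Origin on the work surface, 60 below the centre of the spot; z up
- hot_spot: centre of the red valve's matt black measuring spot, 36 across, in a red ring 50 across, 60 above the work surface (this point lies on the sloped face). Its z axis is the outward normal of the face: 30 degrees from vertical, leaning to the valve's -x; x points up the slope
- cold_valve: fixed brushed-brass deck valve, about 85 x 80 x 85 (plus a stem and a blue hand knob reaching 85 behind the origin along its +x, under 55 high); its top is a face sloped at 30 degrees that looks up and towards its own -x (roughly towards the robot), with a blue ring 50 across round a matt black measuring spot. Origin on the work surface, 60 below the centre of the spot; z up; not to be measured
- soap: cream soap bar, 85 x 55 x 26, lying flat; origin at the centre of its underside; a bystander
- amber_bottle: amber bottle with black cap, 56 across, 130 tall; origin at the centre of its underside; a bystander
- nail_brush: wooden nail brush, 90 x 40 x 34, bristles down; origin at the centre of its underside; a bystander
- jar: low white jar with a brass lid, 60 across, 55 tall; origin at the centre of its underside; a bystander
- tumbler: blue ceramic cup, 72 across, 95 tall; origin at the centre of its underside; a bystander
Things that resemble listed ones, but are neither listed nor needed, are in the scene too. Leave any purple look-alike of the bottle alone.

How it is judged:
On the way, in this order (a step that is already met when the one before it is completed fails the run):
1. the bottle stands upright on the wooden tray, let go of (horizontal distance between bottle and tray below 0.045 m and height (world z) of bottle between 0.008 and 0.018 m and angle between bottle's own z axis and vertical below 0.1 rad and contact force between the fingers and bottle below 0.1 N), for 0.3 s.
2. the held thermometer looks at the hot spot for 1.5 s: line of sight within 13 mm of its centre, square within 12 degrees, lens 55 to 125 mm away, below 20 mm/s and 0.12 rad/s (x of hot_spot in the frame of lens between -0.013 and 0.013 m and y of hot_spot in the frame of lens between -0.013 and 0.013 m and z of hot_spot in the frame of lens between -0.125 and -0.055 m and angle between the z axis of thermometer and the z axis of hot_spot, either way round below 0.21 rad and z of lens in the frame of hot_spot above 0.04 m and linear speed of thermometer below 0.02 m/s and angular speed of thermometer below 0.12 rad/s and contact force between the fingers and thermometer above 1 N), for 1.5 s.
At the end, for the whole second after the job is handed in: The thermometer stands upright on the dock, its centre within 30 mm of the dock's centre; the bottle stands upright on the wooden tray, its centre within 45 mm of the tray's centre; both upright to 0.1 rad (about 6 degrees), released and at rest (all of step 1 and horizontal distance between thermometer and dock below 0.03 m and height (world z) of thermometer between 0.008 and 0.018 m and angle between thermometer's own z axis and vertical below 0.1 rad and linear speed of each of thermometer, bottle below 0.02 m/s); the robot touches nothing.
It fails at once if a bystander is moved by more than 30 mm (distance of any of soap, amber_bottle, nail_brush, jar, tumbler from where it was at the start of the episode above 0.03 m).
It fails at once if the bottle or the thermometer is tipped over (angle between bottle's own z axis and vertical above 0.7 rad or angle between thermometer's own z axis and vertical above 1.3 rad).
It fails at once if the thermometer touches the hot valve (more than 2 N) (contact force between thermometer and hot_valve above 2 N).
It also fails if it takes over 72 s, if anything falls off the work surface, if the arm or the gripper's body presses on something with over 40 N, if the wrist force passes 120 N, or if a joint passes its speed limit or range.

## Working session

There is one attempt and no reset: what is moved stays moved. The work goes in short steps, Python scripts to look and compute and a shell command to move; the robot and the scene stay as the last step left them, time stands still between calls to the robot, and variables do not carry over. Pictures are saved under pics/ and viewed, at most 10 in all, crops included, and the job is handed in when it is done.

```bash
mkdir -p pics; ls; python3 - <<'E'
from plant import monitor, eyes
import cv2
s=monitor.get_state(); print({k:s[k] for k in('time','eef_pos','tcp_rot','opening')})
for n in('scene','top'):
    im=eyes.read_camera(n); cv2.imwrite(f'pics/{n}0.png',im[:,:,::-1])
    p=eyes.camera_params(n); print(n,p)
E
```

```text
pics
{'time': 0.0, 'eef_pos': array([0.22082639, 0.63720086, 0.24894453]), 'tcp_rot': array([ 1.66124976e-01,  9.86103988e-01, -1.12620041e-03, -3.84667333e-04]), 'opening': 1.000364875920263}
scene {'K': array([[378.59607501,   0.        , 254.21446972],
       [  0.        , 378.59607501, 187.43058422],
       [  0.        ,   0.        ,   1.        ]]), 'k1': -0.11740020434810496, 'R': array([[ 0.84812601,  0.52969538,  0.01025034],
       [ 0.36741464, -0.57412953, -0.73169787],
       [-0.38169196,  0.62433812, -0.68155203]]), 't': array([-0.50138731, -0.15909142,  1.18892811])}
top {'K': array([[394.8997269 ,   0.        , 263.5781698 ],
       [  0.        , 394.8997269 , 190.42247744],
       [  0.        ,   0.        ,   1.        ]]), 'k1': -0.10414285226930503, 'R': array([[ 0.02291681, -0.99957301,  0.01812755],
       [-0.99883115, -0.02366414, -0.04214673],
       [ 0.04255771, -0.01714049, -0.99894697]]), 't': array([-0.03367197,  0.57637729,  0.94557612])}
```

```bash
python3 - <<'E'
import cv2
for n in('scene','top'):
    im=cv2.imread(f'pics/{n}0.png'); cv2.imwrite(f'pics/{n}0b.png',cv2.resize(im,(800,600),interpolation=cv2.INTER_CUBIC))
E
```

```text
(no output)
```

View pics/top0b.png

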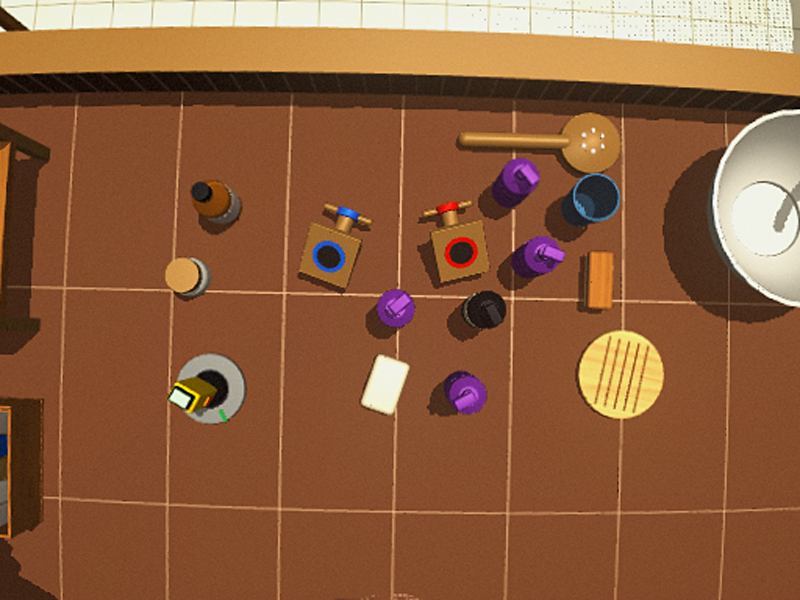

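View pics/scene0b.png

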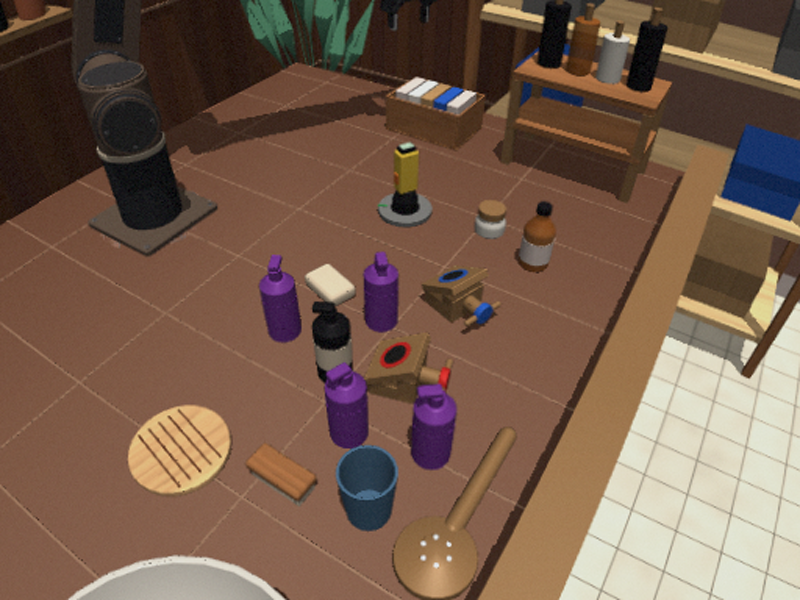

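Top view (in 800x600 pixels): the pump bottles are black at (485,310) and purple at (396,309), (540,257), (518,182) and (466,393). Only the one at (485,310) is black with a cream band, and it stands in front of the red-ringed valve (460,252). The tray is at (621,375), and the dock and thermometer are at (210,388). I'll confirm the bottle in an enlarged crop.

```bash
python3 - <<'E'
import cv2, numpy as np
t=cv2.imread('pics/top0.png'); s=cv2.imread('pics/scene0.png')
def c(im,x,y,w,h,k):
    o=cv2.resize(im[y:y+h,x:x+w],None,fx=k,fy=k,interpolation=cv2.INTER_CUBIC)
    for i in range(0,w,10):
        cv2.putText(o,str(x+i),(i*k,8),0,.3,(255,255,255),1); cv2.line(o,(i*k,10),(i*k,14),(255,255,255),1)
    for j in range(10,h,10):
        cv2.putText(o,str(y+j),(0,j*k+4),0,.3,(255,255,255),1); cv2.line(o,(20,j*k),(24,j*k),(255,255,255),1)
    return o
a=np.hstack([c(t,270,130,80,60,5),c(t,100,220,80,60,5)])
a2=np.hstack([c(t,270,180,80,60,5),c(s,190,180,80,60,5)])
cv2.imwrite('pics/mos1.png',np.vstack([a,a2]))
E
```

```text
(no output)
```

View pics/mos1.png

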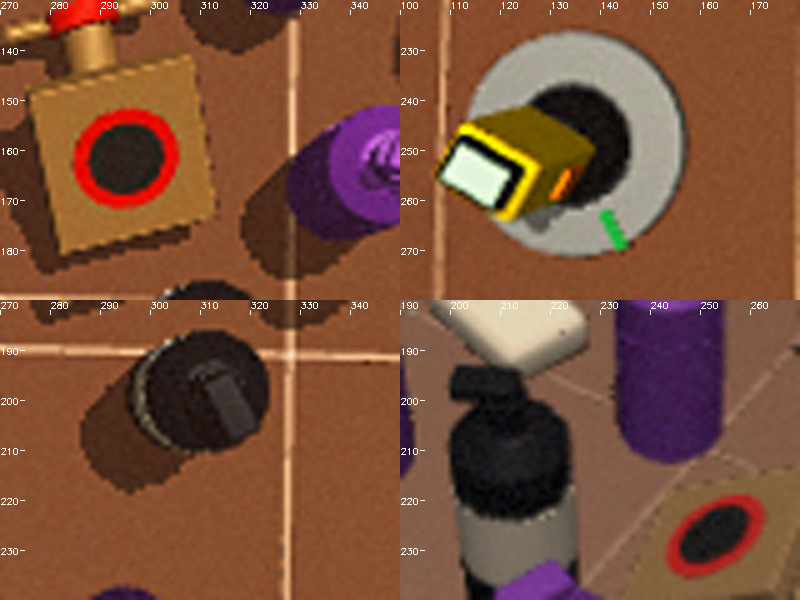

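Confirmed in the crop: the bottle is black with a cream band, shoulder centre near (311,198). The spot is at (295.4,161.6), the dock at (135.5,248.7) and the thermometer cap centre near (116.5,254.3). The tray is near (397.4,239.7).

```bash
cat > h.py <<'E'
import numpy as np, cv2
from plant import monitor, eyes, ctrl
from scipy.spatial.transform import Rotation as Ro
def dist(p): k=p['k1']; return p['K'],np.array([k,0,0,0,0.])
def ray(n,uv,z,p=None):
    p=p or eyes.camera_params(n); K,d=dist(p)
    a=cv2.undistortPoints(np.array([[uv]],float),K,d)[0,0]
    R=np.array(p['R']); C=-R.T@p['t']; v=R.T@np.r_[a,1]
    return C+v*(z-C[2])/v[2]
def proj(n,X,p=None):
    p=p or eyes.camera_params(n); K,d=dist(p)
    return cv2.projectPoints(np.array([X],float).reshape(-1,3),cv2.Rodrigues(np.array(p['R']))[0],np.array(p['t']),K,d)[0][:,0]
def delta(pos,R):
    """row numbers to go from current pose to pos,R(matrix)"""
    s=monitor.get_state(); q=Ro.from_quat(s['tcp_rot'])
    t=q.inv().apply(np.array(pos)-s['eef_pos'])/.4
    r=(q.inv()*Ro.from_matrix(R)).as_rotvec()/np.pi
    return np.round(np.r_[t,r],4)
def down(yaw):
    """tool down, tool y axis at world angle yaw"""
    y=np.array([np.cos(yaw),np.sin(yaw),0]); z=np.array([0,0,-1.]); return np.c_[np.cross(y,z),y,z]
E
python3 - <<'E'
from h import *
T=lambda u,v,z:ray('top',(u,v),z).round(4)
print('spot',T(295.4,161.6,.06))
b=T(270+30/5,130+92/5,.085);c=T(270+192/5,130+57/5,.085);d=T(270+62/5,130+257/5,.035);e=T(270+215/5,130+213/5,.035)
print('valve corners',b,c,d,e); 
for p,q in((b,c),(d,e)): print('y-edge ang',np.degrees(np.arctan2(*(p-q)[1::-1])),np.linalg.norm(p-q))
print('x dir',np.degrees(np.arctan2(*((b+c-d-e)[1::-1]))))
print('bottle',T(311.2,198.4,.104),'head dir',T(318,205,.142)-T(311,193.5,.142))
print('tray',T(397.4,239.7,.012),'diam',T(578/1.5625,239.7,.012)-T(664/1.5625,239.7,.012))
print('dock',T(135.5,248.7,.012))
print('therm cap',T(116.2,254.4,.152),T(117.5,254.2,.142))
p=[T(100+(x-400)/5,220+y/5,.142) for x,y in((465,122),(538,165),(510,220),(437,178))]
for i in range(4):
  g=p[(i+1)%4]-p[i]; print(np.linalg.norm(g),np.degrees(np.arctan2(g[1],g[0])))
for n,(u,v) in dict(pL=(396,309),pR=(540,257),pB=(518,182),pF=(466,393)).items(): print(n,T(u*.64,v*.64,.12))
print('soap',T(385*.64,384*.64,.026),'brush',T(598*.64,280*.64,.034))
# scene cross-check
for X in (T(295.4,161.6,.06),T(311.2,198.4,.104),T(397.4,239.7,.012)): print('scene',proj('scene',X)[0]*1.5625)
E
```

```text
spot [ 0.6436 -0.0917  0.06  ]
valve corners [ 0.6695 -0.0448  0.085 ] [ 0.6874 -0.118   0.085 ] [ 0.5985 -0.064   0.035 ] [ 0.6213 -0.1366  0.035 ]
y-edge ang 103.74119217448495 0.0753568178733683
y-edge ang 107.43487469479925 0.07609599201009207
x dir 15.414126008572842
bottle [ 0.558  -0.1238  0.104 ] head dir [-0.0239 -0.0152  0.    ]
tray [ 0.4634 -0.3527  0.012 ] diam [-0.0017  0.1401  0.    ]
dock [0.4279 0.2878 0.012 ]
therm cap [0.4306 0.2858 0.152 ] [0.4298 0.2865 0.142 ]
0.03619419843013517 -118.19354073487335
0.02616295090390226 153.92464441605134
0.03596067296366967 62.50860524991779
0.02661296676434255 -25.60218755144178
pL [0.5561 0.0031 0.12  ]
pR [ 0.6332 -0.1958  0.12  ]
pB [ 0.7382 -0.1636  0.12  ]
pF [ 0.4428 -0.0959  0.12  ]
soap [0.4436 0.0179 0.026 ] brush [ 0.61   -0.3065  0.034 ]
scene [394.76920855 353.06912684]
scene [331.11997552 322.04237392]
scene [179.97233621 443.70255414]
```

```bash
python3 -c "
from h import *
print(delta([.39,.26,.25],down(np.pi/2)))"
```

```text
[-7.085e-01 -7.525e-01 -1.000e-03 -7.000e-04 -2.000e-04 -1.062e-01]
```

```bash
python3 -m handwheel '[[-0.7085,-0.7525,0,0,0,-0.1062,1],[-0.7085,-0.7525,0,0,0,-0.1062,1],[-0.7085,-0.7525,0,0,0,-0.1062,1],[-0.7085,-0.7525,0,0,0,-0.1062,1],[-0.7085,-0.7525,0,0,0,-0.1062,1],[-0.7085,-0.7525,0,0,0,-0.1062,1],[-0.7085,-0.7525,0,0,0,-0.1062,1],[-0.7085,-0.7525,0,0,0,-0.1062,1]]'
python3 -c "
from h import *
print(delta([.556,-.124,.25],down(np.pi/2)))"
```

```text
time: 1.1
eef_pos: [0.3909, 0.2585, 0.25]
tcp_rot: [0.002, 1.0, -0.0, -0.0]
contact_force: [0.0, 0.1, -0.1]
opening: 0.998
finger_force: 0.0
[-4.172e-01 -9.542e-01  1.000e-04 -1.000e-04 -1.000e-04 -1.500e-03]
```

```bash
python3 -m handwheel '[[-0.417,-0.954,0,0,0,0,1],[-0.417,-0.954,0,0,0,0,1],[-0.417,-0.954,0,0,0,0,1],[-0.417,-0.954,0,0,0,0,1],[-0.417,-0.954,0,0,0,0,1],[-0.417,-0.954,0,0,0,0,1],[-0.417,-0.954,0,0,0,0,1],[-0.417,-0.954,0,0,0,0,1],[-0.417,-0.954,0,0,0,0,1]]'
python3 - <<'E'
from h import *
p=eyes.camera_params('wrist'); im=eyes.read_camera('wrist')[:,:,::-1].copy()
for X,c in (((.558,-.1238,.104),(0,255,0)),((.558,-.1238,.142),(0,255,255)),((.6436,-.0917,.06),(255,255,0))):
    u=proj('wrist',X,p)[0]; print(u); cv2.drawMarker(im,tuple(int(a) for a in u.round()),c,0,8,1)
a=np.linspace(0,2*np.pi,40); C=np.c_[.558+.027*np.cos(a),-.1238+.027*np.sin(a),0*a+.1]
cv2.polylines(im,[proj('wrist',C,p).astype(np.int32)],True,(0,255,0),1)
cv2.imwrite('pics/w1.png',cv2.resize(im,(800,600)))
print(delta([.558,-.124,.092],down(np.pi/2)))
E
```

```text
time: 2.22
eef_pos: [0.5568, -0.1198, 0.2496]
tcp_rot: [-0.0, 1.0, 0.001, -0.001]
contact_force: [0.6, 0.4, -0.3]
opening: 0.999
finger_force: 0.0
[252.20660693 184.26719316]
[251.64202028 196.48236371]
[277.88594518 238.27675946]
[-3.600e-03 -1.180e-02  3.947e-01  3.000e-04 -3.000e-04  5.000e-04]
```

View pics/w1.png

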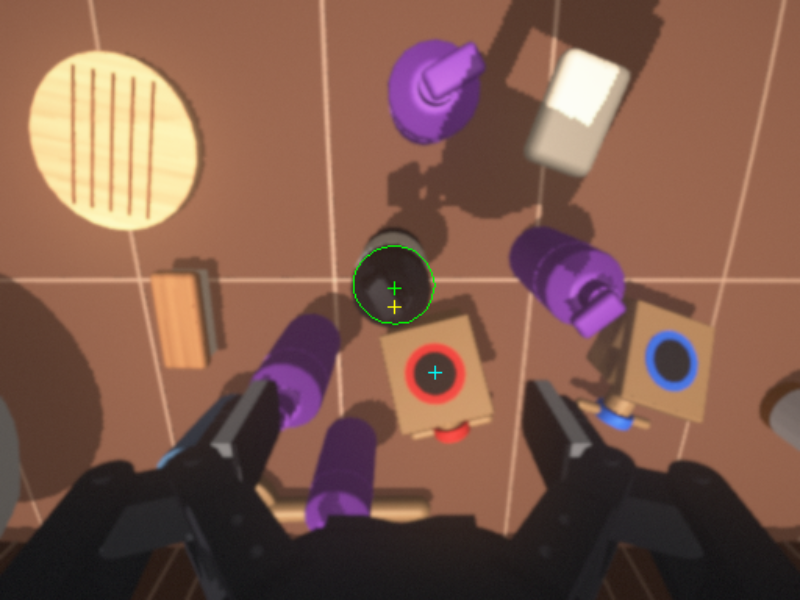

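The overlay falls on the bottle's shoulder at (394,288) and on the spot at (435,373), so the measurements hold. Descending.

```bash
python3 -m handwheel '[[-0.004,-0.006,0.1,0,0,0,1],[-0.004,-0.006,0.2,0,0,0,1],[-0.004,-0.006,0.2,0,0,0,1],[-0.004,-0.006,0.2,0,0,0,1]]'
python3 -c "
from h import *
print(delta([.558,-.124,.092],down(np.pi/2)))"
```

```text
time: 2.78
eef_pos: [0.5593, -0.1228, 0.172]
tcp_rot: [-0.001, 1.0, -0.0, 0.001]
contact_force: [-0.9, 0.0, 0.4]
opening: 1.003
finger_force: 0.0
[ 3.800e-03 -2.800e-03  2.001e-01 -2.000e-04  7.000e-04  4.000e-04]
```

```bash
python3 -m handwheel '[[0.003,-0.003,0.1,0,0,0,1],[0.003,-0.003,0.17,0,0,0,1],[0.003,-0.003,0.2,0,0,0,1],[0.003,-0.003,0.2,0,0,0,1],[0.003,-0.003,0.2,0,0,0,-1],[0.003,-0.003,0.2,0,0,0,-1],[0.003,-0.003,0.2,0,0,0,-1],[0.003,-0.003,0.2,0,0,0,-1],[0.003,-0.003,0.2,0,0,0,-1],[0.003,-0.003,0.2,0,0,0,-1]]' 40
```

```text
time: 4.03
eef_pos: [0.5587, -0.1254, 0.0924]
tcp_rot: [0.0, 1.0, -0.001, 0.002]
contact_force: [-0.7, -0.6, 5.3]
opening: 0.62
finger_force: 42.5
```

```bash
python3 -m handwheel '[[0,0,-0.1,0,0,0,-1],[0,0,-0.2,0,0,0,-1],[0.03,-0.08,-0.2,0,0,0,-1],[0.08,-0.19,-0.2,0,0,0,-1],[0.13,-0.31,-0.2,0,0,0,-1],[0.18,-0.43,-0.2,0,0,0,-1],[0.22,-0.52,-0.2,0,0,0,-1],[0.238,-0.568,-0.2,0,0,0,-1],[0.238,-0.568,-0.2,0,0,0,-1],[0.238,-0.568,-0.2,0,0,0,-1]]'
python3 -c "
from h import *
print(delta([.4634,-.3527,.1055],down(np.pi/2)))"
```

```text
time: 5.28
eef_pos: [0.4624, -0.3506, 0.1698]
tcp_rot: [-0.0, 1.0, 0.001, -0.0]
contact_force: [-0.8, -0.8, -3.2]
opening: 0.621
finger_force: 43.6
[-2.500e-03 -5.500e-03  1.607e-01  5.000e-04 -1.000e-04  2.000e-04]
```

```bash
python3 -m handwheel '[[0,-0.003,0.06,0,0,0,-1],[0,-0.003,0.11,0,0,0,-1],[0,-0.003,0.14,0,0,0,-1],[0,-0.003,0.155,0,0,0,-1],[0,-0.003,0.161,0,0,0,-1],[0,-0.003,0.162,0,0,0,-1],[0,-0.003,0.162,0,0,0,-1]]'
```

```text
time: 6.15
eef_pos: [0.4624, -0.3535, 0.1062]
tcp_rot: [0.0, 1.0, -0.0, 0.0]
contact_force: [0.3, -0.1, -3.3]
opening: 0.619
finger_force: 43.5
```

```bash
python3 -m handwheel '[[0,0,0,0,0,0,1],[0,0,0,0,0,0,1],[0,0,0,0,0,0,1],[0,0,0,0,0,0,1],[0,0,0,0,0,0,1],[0,0,-0.03,0,0,0,1],[0,0,-0.1,0,0,0,1],[0,0,-0.2,0,0,0,1],[0,0,-0.35,0,0,0,1],[0,0,-0.38,0,0,0,1],[0,0,-0.38,0,0,0,1]]'
python3 - <<'E'
from h import *
im=eyes.read_camera('scene')[:,:,::-1].copy(); t=eyes.read_camera('top')[:,:,::-1].copy()
cv2.imwrite('pics/s2.png',np.hstack([cv2.resize(im[180:380,40:240],None,fx=2,fy=2),cv2.resize(t[150:350,310:510],None,fx=2,fy=2)]))
print(proj('top',[.4634,-.3527,.116]))
print(delta([.46,.0,.27],down(np.radians(30))), delta([.46,.05,.27],down(np.radians(20))))
E
```

```text
time: 7.52
eef_pos: [0.4626, -0.3535, 0.2593]
tcp_rot: [0.0, 1.0, -0.001, 0.001]
contact_force: [-0.2, -0.1, -1.1]
opening: 1.003
finger_force: 0.0
[[413.9579687  243.47094737]]
[ 4.100e-03  8.812e-01 -3.350e-02  3.000e-04 -9.000e-04  3.333e-01] [ 4.1000e-03  1.0062e+00 -3.3200e-02  2.0000e-04 -9.0000e-04  3.8880e-01]
```

View pics/s2.png

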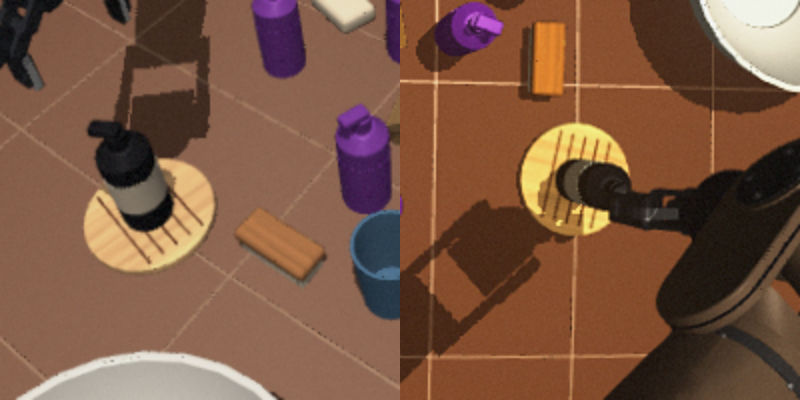

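The bottle stands upright near the centre of the tray (right panel about (590,180), tray centre (577,180)). On to the thermometer.

```bash
python3 -m handwheel '[[0,0.88,-0.03,0,0,0.333,1],[0,0.88,-0.03,0,0,0.333,1],[0,0.88,-0.03,0,0,0.333,1],[0,0.88,-0.03,0,0,0.333,1],[0,0.88,-0.03,0,0,0.333,1],[0,0.88,-0.03,0,0,0.333,1],[0,0.88,-0.03,0,0,0.333,1],[0,0.88,-0.03,0,0,0.333,1]]'
python3 -c "
from h import *
print(delta([.43,.286,.25],down(np.radians(-26.5))))"
```

```text
time: 8.62
eef_pos: [0.4616, -0.0011, 0.2679]
tcp_rot: [0.499, 0.867, -0.001, -0.001]
contact_force: [-0.1, -0.6, 0.8]
opening: 0.999
finger_force: 0.0
[ 6.602e-01  2.924e-01  4.510e-02 -1.000e-03 -1.000e-04  3.148e-01]
```

```bash
python3 -m handwheel '[[0.66,0.292,0.045,0,0,0.315,1],[0.66,0.292,0.045,0,0,0.315,1],[0.66,0.292,0.045,0,0,0.315,1],[0.66,0.292,0.045,0,0,0.315,1],[0.66,0.292,0.045,0,0,0.315,1],[0.66,0.292,0.045,0,0,0.315,1],[0.66,0.292,0.045,0,0,0.315,1],[0.66,0.292,0.045,0,0,0.315,1]]'
python3 - <<'E'
from h import *
p=eyes.camera_params('wrist'); im=eyes.read_camera('wrist')[:,:,::-1].copy()
c=np.array([.430,.2865]); a=np.radians(63)
def box(w,h,z):
    ex=np.array([np.cos(a),np.sin(a)]); ey=np.array([-ex[1],ex[0]])
    return [np.r_[c+sx*w/2*ex+sy*h/2*ey,z] for sx,sy in((1,1),(1,-1),(-1,-1),(-1,1))]
im=cv2.resize(im,None,fx=1.5625,fy=1.5625)
for b,col in((box(.04,.03,.142),(255,0,255)),(box(.032,.022,.152),(255,255,0))):
    cv2.polylines(im,[(proj('wrist',b,p)*1.5625).astype(np.int32)],True,col,1)
t=np.linspace(0,6.28,60); cv2.polylines(im,[(proj('wrist',np.c_[.4279+.055*np.cos(t),.2878+.055*np.sin(t),0*t+.012],p)*1.5625).astype(np.int32)],True,(0,255,0),1)
cv2.imwrite('pics/w2.png',im)
print(delta([.43,.286,.107],down(np.radians(-26.5))))
E
```

```text
time: 9.62
eef_pos: [0.4318, 0.2844, 0.2509]
tcp_rot: [0.851, 0.525, -0.001, 0.0]
contact_force: [-1.0, 0.7, -0.3]
opening: 0.999
finger_force: 0.0
[ 2.000e-03 -5.700e-03  3.603e-01 -1.000e-04  3.000e-04 -9.000e-04]
```

View pics/w2.png

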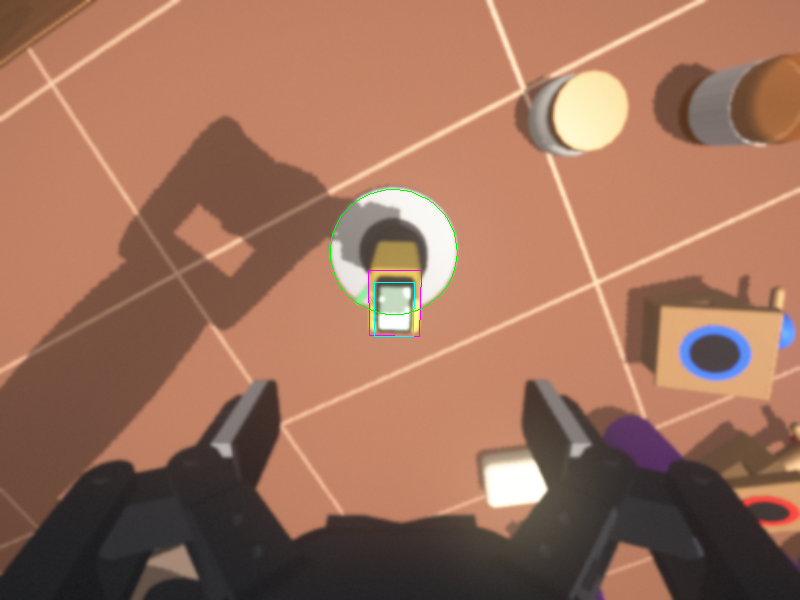

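The projected handle and cap outlines match the thermometer at (395,305), and the dock circle fits. Descending and gripping.

```bash
python3 -m handwheel '[[0.002,-0.003,0.13,0,0,0,1],[0.002,-0.003,0.23,0,0,0,1],[0.002,-0.003,0.3,0,0,0,1],[0.002,-0.003,0.34,0,0,0,1],[0.002,-0.003,0.358,0,0,0,1],[0.002,-0.003,0.36,0,0,0,1],[0.002,-0.003,0.36,0,0,0,1]]'
python3 -c "
from h import *
print(delta([.43,.2865,.107],down(np.radians(-26.5))))"
```

```text
time: 10.55
eef_pos: [0.4312, 0.2874, 0.1087]
tcp_rot: [0.851, 0.525, 0.001, 0.0]
contact_force: [0.7, 0.9, -0.1]
opening: 0.996
finger_force: 0.0
[-0.0034 -0.0017  0.0043  0.0005 -0.0005 -0.0008]
```

```bash
python3 -m handwheel '[[0,0,0.003,0,0,0,-1],[0,0,0.003,0,0,0,-1],[0,0,0.003,0,0,0,-1],[0,0,0.003,0,0,0,-1],[0,0,0.003,0,0,0,-1],[0,0,0.003,0,0,0,-1],[0,0,0.003,0,0,0,-1],[0,0,0.003,0,0,0,-1]]' 40
python3 - <<'E'
from h import *
s=monitor.get_state(); print(s['eef_pos'],s['tcp_rot'])
E
```

```text
time: 11.55
eef_pos: [0.4304, 0.2872, 0.1065]
tcp_rot: [0.851, 0.525, 0.0, -0.0]
contact_force: [-0.8, 0.4, 0.7]
opening: 0.345
finger_force: 44.8
[0.43044734 0.28723285 0.10648538] [ 8.51017863e-01  5.25136733e-01  8.99509992e-05 -2.41881004e-05]
```

```bash
cat >> h.py <<'E'
w=np.radians(15.5); SPOT=np.array([.6436,-.0917,.06]); N=np.array([-.5*np.cos(w),-.5*np.sin(w),np.sqrt(.75)])
def aim():
    ax=np.cross([0,0,-1],-N); ax/=np.linalg.norm(ax)
    return Ro.from_rotvec(ax*np.pi/6).as_matrix()@down(np.radians(-26.5))
E
python3 -m handwheel '[[0,0,-0.08,0,0,0,-1],[0,0,-0.2,0,0,0,-1],[0,0,-0.35,0,0,0,-1],[0,0,-0.48,0,0,0,-1],[0,0,-0.49,0,0,0,-1],[0,0,-0.49,0,0,0,-1]]'
python3 -c "
from h import *
print(delta([.48,.08,.30],down(np.radians(-26.5))))
print(delta(SPOT+.245*N,aim()))"
```

```text
time: 12.3
eef_pos: [0.4299, 0.2869, 0.301]
tcp_rot: [0.851, 0.525, -0.001, -0.0]
contact_force: [-0.1, 0.2, -1.5]
opening: 0.345
finger_force: 44.6
[-4.061e-01  3.440e-01  2.700e-03 -4.000e-04  5.000e-04 -8.000e-04]
[-8.117e-01  6.751e-01  7.240e-02 -1.241e-01  1.121e-01 -8.000e-04]
```

```bash
python3 -m handwheel '[[-0.08,0.07,0,0,0,0,-1],[-0.18,0.15,0,0,0,0,-1],[-0.3,0.25,0,0,0,0,-1],[-0.41,0.34,0,0,0,0,-1],[-0.51,0.42,0,-0.03,0.03,0,-1],[-0.61,0.5,0.02,-0.06,0.06,0,-1],[-0.7,0.58,0.05,-0.09,0.08,0,-1],[-0.77,0.64,0.07,-0.11,0.1,0,-1],[-0.81,0.675,0.072,-0.124,0.112,0,-1],[-0.81,0.675,0.072,-0.124,0.112,0,-1],[-0.81,0.675,0.072,-0.124,0.112,0,-1]]'
python3 -c "
from h import *
print(delta(SPOT+.1845*N,aim()))"
```

```text
time: 13.68
eef_pos: [0.5256, -0.1227, 0.2715]
tcp_rot: [0.822, 0.507, 0.248, 0.071]
contact_force: [0.0, 0.1, -0.7]
opening: 0.349
finger_force: 44.5
[-3.200e-03  3.000e-03  1.491e-01 -9.000e-04 -1.000e-04 -1.200e-03]
```

```bash
python3 -m handwheel '[[-0.003,0.003,0.04,0,0,0,-1],[-0.003,0.003,0.09,0,0,0,-1],[-0.003,0.003,0.13,0,0,0,-1],[-0.003,0.003,0.149,0,0,0,-1],[-0.003,0.003,0.15,0,0,0,-1],[-0.003,0.003,0.15,0,0,0,-1]]'
python3 - <<'E'
from h import *
print(delta(SPOT+.1845*N,aim()))
s=monitor.get_state(); R=Ro.from_quat(s['tcp_rot']).as_matrix(); o=s['eef_pos']
L=o+.0945*R[:,2]; 
print('lens',L,'offset',R.T@(SPOT-L),'ang',np.degrees(np.arccos(-R[:,2]@N)))
out=[]
for n,crop in(('scene',(180,140,160,200)),('wrist',(0,0,512,384))):
    p=eyes.camera_params(n); im=eyes.read_camera(n)[:,:,::-1].copy()
    x,y,W,H=crop; k=600/H if n=='scene' else 1
    k=2.4 if n=='scene' else .8
    g=cv2.resize(im[y:y+H,x:x+W],None,fx=k,fy=k,interpolation=cv2.INTER_CUBIC)
    pr=lambda X:((proj(n,X,p)-[x,y])*k).astype(np.int32)
    t=np.linspace(0,6.28,40)[:,None]
    for c,r,A,col in((L,.026,R,(0,255,0)),(L-.045*R[:,2],.026,R,(0,255,255)),(L-.140*R[:,2],.015,R,(255,255,0)),):
        cv2.polylines(g,[pr(c+r*np.cos(t)*A[:,0]+r*np.sin(t)*A[:,1])],True,col,1)
    u,v=np.cross(N,[0,0,1]),0; u/=np.linalg.norm(u); v=np.cross(N,u)
    cv2.polylines(g,[pr(SPOT+.025*np.cos(t)*u+.025*np.sin(t)*v)],True,(255,255,255),1)
    c=np.zeros((480,g.shape[1],3),np.uint8); c[:g.shape[0]]=g[:480]; out.append(c)
cv2.imwrite('pics/aim.png',np.hstack(out)); print(np.hstack(out).shape)
E
```

```text
time: 14.42
eef_pos: [0.5562, -0.1172, 0.2223]
tcp_rot: [0.822, 0.507, 0.249, 0.073]
contact_force: [0.2, 0.2, -2.3]
opening: 0.344
finger_force: 44.6
[-0.0015 -0.0062  0.0039  0.0007 -0.0002 -0.0006]
lens [ 0.60187936 -0.10466303  0.14050627] offset [-0.00068567 -0.00291174  0.0915476 ] ang 0.13148987937879714
(480, 794, 3)
```

View pics/aim.png

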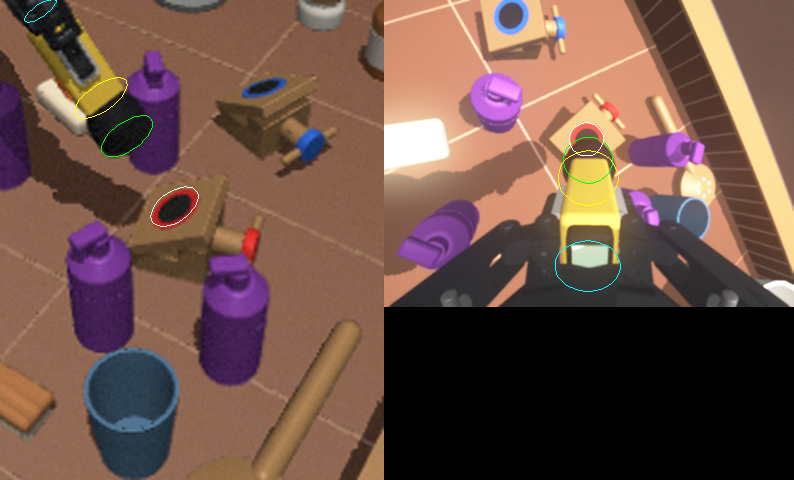

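The predicted hood (127,137) and ring (174,207) outlines match the picture, and the aim is about 3 mm off. I'll nudge it and hold.

```bash
python3 -m handwheel '[[0,-0.004,0,0,0,0,-1],[0,-0.004,0,0,0,0,-1],[0,-0.004,0,0,0,0,-1],[0,-0.004,0,0,0,0,-1],[0,-0.004,0,0,0,0,-1],[0,-0.004,0,0,0,0,-1],[0,-0.004,0,0,0,0,-1],[0,-0.004,0,0,0,0,-1],[0,-0.004,0,0,0,0,-1],[0,-0.004,0,0,0,0,-1],[0,-0.004,0,0,0,0,-1],[0,-0.004,0,0,0,0,-1]]' && python3 -m handwheel '[[0,0,0,0,0,0,-1],[0,0,0,0,0,0,-1],[0,0,0,0,0,0,-1],[0,0,0,0,0,0,-1],[0,0,0,0,0,0,-1],[0,0,0,0,0,0,-1],[0,0,0,0,0,0,-1],[0,0,0,0,0,0,-1],[0,0,0,0,0,0,-1],[0,0,0,0,0,0,-1]]'
python3 - <<'E'
from h import *
s=monitor.get_state(); R=Ro.from_quat(s['tcp_rot']).as_matrix(); L=s['eef_pos']+.0945*R[:,2]
print('offset',R.T@(SPOT-L),np.abs(s['dq']).max())
print(delta(SPOT+.245*N,aim()))
print(delta([.48,.08,.30],down(np.radians(-26.5))))
E
```

```text
time: 16.02
eef_pos: [0.5546, -0.1164, 0.2211]
tcp_rot: [0.822, 0.507, 0.249, 0.073]
contact_force: [-0.1, -0.1, -1.5]
opening: 0.344
finger_force: 44.6
time: 17.27
eef_pos: [0.5546, -0.1164, 0.2211]
tcp_rot: [0.822, 0.507, 0.249, 0.073]
contact_force: [-0.7, 1.0, -1.2]
opening: 0.347
finger_force: 44.6
offset [-0.00048235 -0.00069098  0.09115452] 0.003000482810233123
[-0.0009 -0.0009 -0.1484  0.0004 -0.0002 -0.0008]
[ 0.4258 -0.3087 -0.1954  0.1242 -0.1118 -0.0008]
```

```bash
python3 -m handwheel '[[0,0,-0.05,0,0,0,-1],[0,0,-0.12,0,0,0,-1],[0,0,-0.19,0,0,0,-1],[0.08,-0.06,-0.2,0.02,-0.02,0,-1],[0.17,-0.13,-0.2,0.05,-0.05,0,-1],[0.27,-0.2,-0.195,0.08,-0.07,0,-1],[0.36,-0.26,-0.195,0.105,-0.095,0,-1],[0.426,-0.309,-0.195,0.124,-0.112,-0.001,-1],[0.426,-0.309,-0.195,0.124,-0.112,-0.001,-1],[0.426,-0.309,-0.195,0.124,-0.112,-0.001,-1]]'
python3 -c "
from h import *
print(delta([.4290,.2880,.20],down(np.radians(-26.5))))"
```

```text
time: 18.52
eef_pos: [0.48, 0.0799, 0.2996]
tcp_rot: [0.85, 0.526, 0.0, 0.001]
contact_force: [-0.6, 0.2, -1.0]
opening: 0.348
finger_force: 44.5
[ 4.091e-01 -3.464e-01  2.485e-01  3.000e-04  1.000e-04  2.000e-04]
```

```bash
python3 -m handwheel '[[0.08,-0.07,0,0,0,0,-1],[0.18,-0.15,0,0,0,0,-1],[0.28,-0.24,0.03,0,0,0,-1],[0.36,-0.31,0.1,0,0,0,-1],[0.409,-0.346,0.18,0,0,0,-1],[0.409,-0.346,0.24,0,0,0,-1],[0.409,-0.346,0.25,0,0,0,-1],[0.409,-0.346,0.25,0,0,0,-1]]'
python3 -c "
from h import *
print(delta([.4290,.2880,.1075],down(np.radians(-26.5))))"
```

```text
time: 19.52
eef_pos: [0.4298, 0.2874, 0.2002]
tcp_rot: [0.851, 0.526, 0.0, 0.0]
contact_force: [0.9, 0.7, -0.9]
opening: 0.349
finger_force: 44.5
[ 0.0005 -0.0028  0.2318  0.0003 -0.     -0.0005]
```

```bash
python3 -m handwheel '[[0,-0.002,0.08,0,0,0,-1],[0,-0.002,0.15,0,0,0,-1],[0,-0.002,0.19,0,0,0,-1],[0,-0.002,0.215,0,0,0,-1],[0,-0.002,0.227,0,0,0,-1],[0,-0.002,0.232,0,0,0,-1],[0,-0.002,0.232,0,0,0,-1],[0,-0.002,0.232,0,0,0,-1]]'
```

```text
time: 20.52
eef_pos: [0.4287, 0.2887, 0.1074]
tcp_rot: [0.85, 0.526, 0.0, 0.0]
contact_force: [0.3, 0.6, -2.0]
opening: 0.345
finger_force: 44.6
```

```bash
python3 -m handwheel '[[0,0,0.002,0,0,0,-1],[0,0,0.002,0,0,0,-1],[0,0,0.002,0,0,0,1],[0,0,0.002,0,0,0,1],[0,0,0.002,0,0,0,1],[0,0,0.002,0,0,0,1],[0,0,0.002,0,0,0,1],[0,0,-0.04,0,0,0,1],[0,0,-0.13,0,0,0,1],[0,0,-0.25,0,0,0,1],[0,0,-0.38,0,0,0,1],[0,0,-0.38,0,0,0,1]]'
python3 - <<'E'
from h import *
p=eyes.camera_params('wrist'); w=eyes.read_camera('wrist')[:,:,::-1]; s=eyes.read_camera('scene')[:,:,::-1]
g=[cv2.resize(w,(400,300)),cv2.resize(s,(400,300))]
cv2.imwrite('pics/end.png',np.vstack([np.hstack(g),np.hstack([cv2.resize(s[60:180,220:380],(400,300)),cv2.resize(s[230:350,60:220],(400,300))])]))
E
```

```text
time: 22.02
eef_pos: [0.431, 0.2898, 0.2663]
tcp_rot: [0.85, 0.526, 0.006, 0.001]
contact_force: [-0.4, -0.1, 0.1]
opening: 1.002
finger_force: 0.0
```

View pics/end.png

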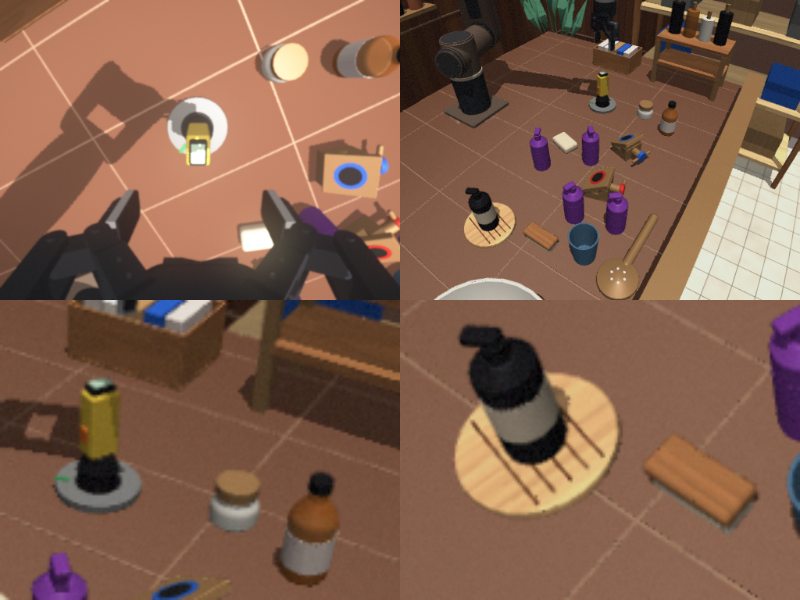

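The thermometer stands upright in the middle of the dock at (99,485) and the bottle stands on the tray at (530,440). Nothing else has been disturbed.

```bash
python3 -c "
from plant import ctrl
print(ctrl.sign_off())"
```

```text
the job is handed in; nothing more can be done
None
```

The job is handed in: the bottle stands on the wooden tray, the hot spot was measured from about 9 cm for over two seconds, and the thermometer is back upright on its dock; sign-off returned no verdict.

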